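# Start the flange nut on the clamp stud

## Task

Pick up the flange nut and put it, flange down, over the stud of the clamp that holds the stripped laptop. Back it off (anticlockwise from above) until you feel it drop into the thread, then run it down clockwise until its flange just bears on the strap, and let go. Be gentle: never force the nut against the stud or the strap, and leave the jar and the plain nut and washer lying where they are.

Things in the scene. Friction and masses are not known exactly. Their poses are not given: they have to be found in the camera images.
- flange_nut: dark steel hex nut, 24 mm high, about 140 g, lying on its 50 mm wide, 4 mm thick round flange. Hex 36 mm across flats above the flange; flats face along x and every 60 degrees. Guide hole 18.4 mm wide at the top, two opposite thread lugs at the bottom of the bore. Origin: centre of the flange's underside; z up the bore.
- fixture: fixed laptop cradle: aluminium base plate 340 x 300 x 11 mm, black laptop chassis (top 33 mm above table) on its far part, bright steel strap 150 x 44 x 12 mm along x clamping the chassis edge; the stud stands up out of the strap. Origin: on the stud's axis at table height; x along the strap towards the laptop, z up.
- seat (a point): point on the stud's axis at the strap's top face, 45 mm above the table, z up. The nut's origin is here when its flange bears on the strap. From the drop-in the nut screws down clockwise, 13 mm per turn, so a third to nearly half a turn brings it here. The dry thread does not unscrew by itself.
- shelf (a point): point on the stud's axis, 11.3 mm above the seat: top of the 24 mm two-start right-hand thread, a flat shelf on which the nut's underside rests when first put on (or 3 mm higher on a stop tooth). Clockwise from there it jams on the stop teeth. How the thread is clocked is unknown and differs each time.
- gap (a point): point on the stud's axis, 4 mm above the seat: about where the nut's underside is (3.3 to 4.5 mm) once dropped through an entry gap. Two gaps, half a turn apart, each with some 25 degrees of free play; so at most half a turn anticlockwise from the shelf (sometimes none). Anticlockwise past the gap is a hard wall.
- nose (a point): centre of the stud's tip, 42.3 mm above the seat. The plain nose below it, down to the shelf, is 16 mm in diameter; its top 7 mm tapers to 7 mm diameter.
- plain_nut: dark steel hex nut without a flange, 27 mm across flats, 14 mm high, loose on the table; not used. Origin: centre of its underside.
- washer: flat steel washer, 44 mm across, 25 mm hole, 4 mm thick, loose on the table; not used. Origin: centre of its underside.
- jar: closed glass jar with a steel cap, 68 mm across, 95 mm high, loose on the table; not used. Origin: centre of its underside.
There are look-alikes about, which are no part of the job. Leave any pink look-alike of the flange_nut alone.

How it is judged:
On the way, in this order (a step that is already met when the one before it is completed fails the run):
1. the nut is over the stud's nose, flange down (horizontal distance between flange_nut and seat below 0.004 m and z of flange_nut in the frame of seat below 0.025 m and angle between flange_nut's own z axis and vertical below 0.15 rad).
2. the nut has dropped into the thread (horizontal distance between flange_nut and seat below 0.004 m and z of flange_nut in the frame of seat below 0.006 m and angle between flange_nut's own z axis and vertical below 0.15 rad), for 0.1 s.
At the end, for the whole second after the job is handed in: The flange nut is screwed down on the stud with its flange on the strap (gap at most 1.5 mm, within 3 mm of the axis, level within 0.06 rad), at rest and released (horizontal distance between flange_nut and seat below 0.003 m and z of flange_nut in the frame of seat below 0.0015 m and angle between flange_nut's own z axis and vertical below 0.06 rad and linear speed of flange_nut below 0.01 m/s and angular speed of flange_nut below 0.1 rad/s); the robot touches nothing.
It fails at once if the nut is forced: more than 60 N between the nut and the cradle with its stud and strap (contact force between flange_nut and fixture above 60 N).
It fails at once if the plain nut is moved more than 30 mm (distance of plain_nut from where it was at the start of the episode above 0.03 m).
It fails at once if the washer is moved more than 30 mm (distance of washer from where it was at the start of the episode above 0.03 m).
It fails at once if the jar is moved more than 30 mm (distance of jar from where it was at the start of the episode above 0.03 m).
It also fails if it takes over 72 s, if anything falls off the work surface, if the arm or the gripper's body presses on something with over 40 N, if the wrist force passes 120 N, or if a joint passes its speed limit or range.

## Robot

A 7-joint arm with a two-finger parallel gripper is mounted at the origin on the work surface. World frame = base frame: x ahead of the robot, y to its left, z up, the work surface at z = 0. Lengths are in m, angles in rad, forces in N, time in s.
With the tool pointing down it reaches from about 0.4 to 0.85 m from the base axis. Payload 6.9 kg.
Tool frame: the origin (TCP) lies at the very end of the fingers, on their centre line; the grasp point (between the pads) lies 19 mm behind it (env.pinch_z is the distance from the TCP to the grasp point, in m); z points along the fingers, y is the line along which they close (so a half turn about z gives the same grasp; the last joint's range is limited). The gripper opens to 85 mm and grips with 20 to 120 N. Pads are 22 mm wide; open, the fingers measure 114 mm over their backs; the gripper's body (76 mm by 85 mm) begins 54 mm behind the grasp point. The pads swing forward as they close: fully open they stand 13 mm farther back than shut.
Start: joints at [0.105, 0.507, -0.238, 1.5, 0.126, 1.149, -0.155], TCP at [0.625, -0, 0.231] pointing down, gripper open.
Joint ranges: [-3.08, 3.08], [-0.24, 2.05], [-1.43, 1.35], [0, 2.5], [-1.52, 4.66], [0.17, 1.96], [-2.89, 2.89]. Speed limits (rad/s): [2.39, 2.39, 3.14, 3.14, 3.14, 3.14, 3.14].

## Interface

Orientations are given as a rotation vector (axis times angle).
In Python, from workcell import env gives the robot as it stands.
- The arm moves only by the shell command python3 -m crank 'ROWS' [FORCE]. ROWS is JSON, a list of rows, each a list of 7 numbers: the finger opening in mm, from 0 to 85.4, then the shift along the world's x, y, z in mm, then the turn, a rotation vector about the world's x, y, z in rad. In form: [[claw, tx, ty, tz, ax, ay, az], ...]. A call has 1 to 10 rows; each row shifts and turns the commanded pose from where the row before left it; what a row does not reach is not made up. A row lasts 1/10 s, in which the tool goes at most 50 mm and 8.59 degrees, less where a joint would pass 70% of its speed; a pose out of reach is approached as far as the arm can. A call is refused whole if a number of a shift passes 50 or a number of a turn 0.15, either way. A call with a gripper value outside its range is refused whole. The fingers move at their own pace and stop on an object; FORCE is the grip in N (left out, the last holds). Time passes only in rows, so rows that do not move let the fingers close. It gives the time, the measured TCP pose, the force, the opening and the grip force at its end, in the units of the state.
- env.read_state(): the state, without advancing time (a new reading comes with each control period).
- env.snapshot(name): name is "scene" or "side" or "wrist"; returns a dict with "pixels" (384x512x3 uint8, red, green, blue), "fx", "fy", "cx", "cy" (pixels), "T" (4x4, takes a point from camera to world coordinates). Camera axes: x right, y up, looking along -z (the intrinsics and any distortion apply to the point x, -y, -z); pixel columns grow to the right and rows downward; lengths in m; the calibration is good to about 2 mm. The wrist camera is an equidistant fisheye: a pixel r from the principal point sees the ray r / f radians off the axis. A picture is of the moment at which its call begins. There is no depth.
- env.finish_job(): hands the job in; it is judged then, once.
The state is a dict: "time": time; "qpos": joint angles; "joint_vel": joint speeds; "effort": joint torques, N m; "tool_pos": TCP position; "tool_rot": TCP orientation; "wrist_force": force on the tool from outside, world axes, zero at the start; "torque": the same for the moment, N m; "opening": opening from 0.0 (shut) to 1.0 (fully open); "finger_force": force on a finger pad.
Only numpy, scipy, OpenCV 4.12 (cv2) and the standard library are available. Lean on these libraries where they do the work, as an engineer would, in place of code of your own. Each camera call takes 0.05 s, during which the arm holds its last target. There are 200 camera calls.

## Working session

There is one attempt and no reset: what is moved stays moved. The work goes in short steps, Python scripts to look and compute and a shell command to move; the robot and the scene stay as the last step left them, time stands still between calls to the robot, and variables do not carry over. Pictures are saved under pics/ and viewed, at most 10 in all, crops included, and the job is handed in when it is done.

```bash
mkdir -p pics; ls
python3 - <<'E'
from workcell import env
import cv2,numpy as np
ims=[]
for n in ["scene","side","wrist"]:
    s=env.snapshot(n); np.savez(f"pics/{n}0.npz",**s)
    print(n,s["fx"],s["fy"],s["cx"],s["cy"],np.round(s["T"],3).tolist(),[k for k in s])
    cv2.imwrite(f"pics/{n}0.png",cv2.resize(s["pixels"][:,:,::-1],(768,576),interpolation=cv2.INTER_CUBIC))
print(env.read_state(),env.pinch_z)
E
```

```text
pics
scene 440.70560055145637 440.70560055145637 259.10876606208507 191.59596309948452 [[0.779, -0.464, 0.421, 0.886], [0.627, 0.581, -0.519, -0.667], [-0.004, 0.668, 0.744, 0.808], [0.0, 0.0, 0.0, 1.0]] ['pixels', 'fx', 'fy', 'cx', 'cy', 'T']
side 433.9540236292769 433.9540236292769 264.03325173461724 190.30435213759714 [[-0.914, 0.279, -0.295, 0.192], [-0.406, -0.605, 0.685, 0.557], [0.013, 0.746, 0.666, 0.798], [0.0, 0.0, 0.0, 1.0]] ['pixels', 'fx', 'fy', 'cx', 'cy', 'T']
wrist 297.3186396354542 297.3186396354542 254.92506323995167 194.33753465712846 [[1.0, -0.0, 0.002, 0.625], [0.0, 0.959, 0.285, 0.071], [-0.002, -0.285, 0.959, 0.372], [0.0, 0.0, 0.0, 1.0]] ['pixels', 'fx', 'fy', 'cx', 'cy', 'T']
{'time': 0.15, 'qpos': array([ 0.10550274,  0.50816152, -0.23750431,  1.5008675 ,  0.12574134,
        1.14888866, -0.15475373]), 'joint_vel': array([-3.03988800e-04, -2.09825904e-04,  9.21856317e-05, -2.41054690e-03,
       -2.17169393e-03, -1.89045739e-05,  9.98269457e-04]), 'effort': array([-1.45638624e-03, -6.21010351e+01, -2.18872748e+00, -2.49840939e+01,
        1.27439146e-02,  9.07797832e-03,  3.50406015e-05]), 'tool_pos': array([ 6.24642360e-01, -1.00682408e-04,  2.30630025e-01]), 'tool_rot': array([-2.22077635e+00, -2.22084188e+00,  1.56041741e-03]), 'wrist_force': array([-0.022328  , -0.07435801, -0.89362209]), 'torque': array([-0.00922361,  0.01620312, -0.0023876 ]), 'finger_force': 0.0, 'opening': 0.9989793054009679} 0.0187
```

View pics/scene0.png

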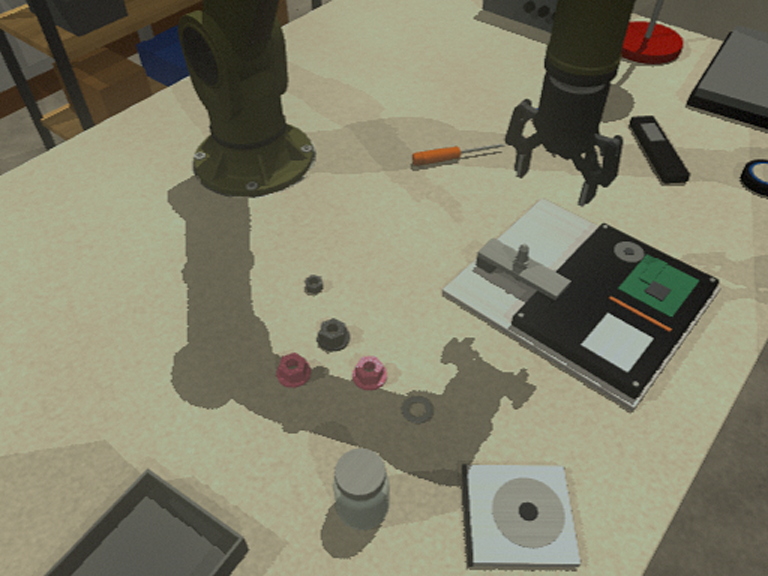

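View pics/wrist0.png

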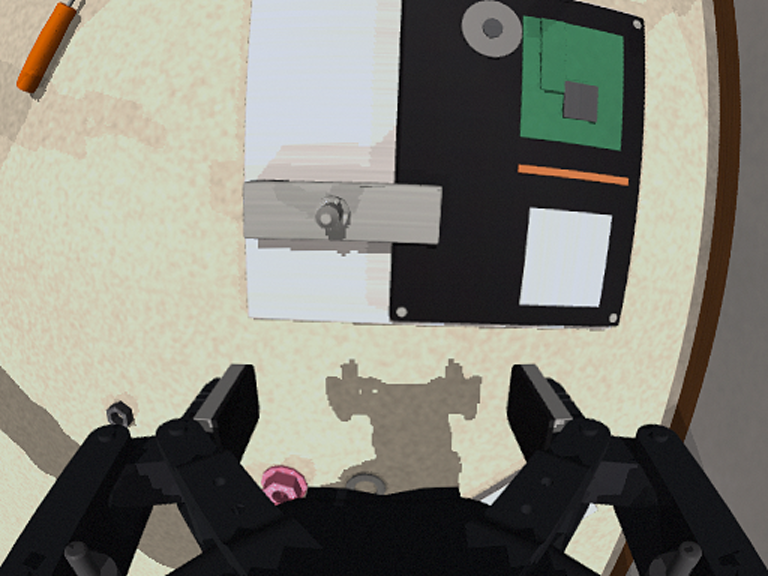

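View pics/side0.png

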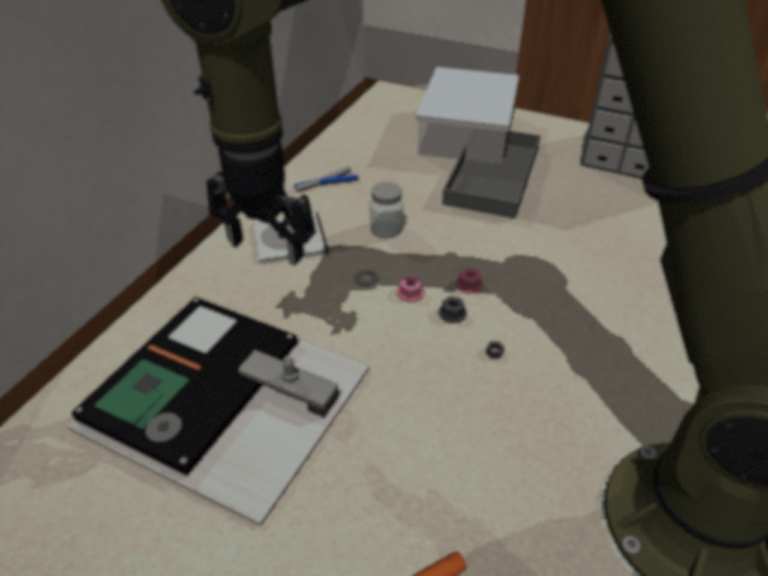

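The pictures show the dark flange nut at about scene (333,335) and side (453,308) in the enlarged views, with the pink ones beside it. The stud tip is at scene (522,248), side (290,365) and wrist (325,215). The fingers close along world x, so they already match the nut's flats. Next I'll enlarge crops of the nut and the stud.

```bash
cat > h.py <<'E'
import numpy as np
from scipy.optimize import least_squares
def ray(s,u,v,fish=False):
    x=(u-float(s["cx"]))/float(s["fx"]); y=(v-float(s["cy"]))/float(s["fy"])
    if fish:
        r=np.hypot(x,y); d=np.array([np.sin(r)*x/r,-np.sin(r)*y/r,-np.cos(r)]) if r>0 else np.array([0,0,-1.])
    else: d=np.array([x,-y,-1.])
    T=np.array(s["T"]); d=T[:3,:3]@d
    return T[:3,3],d/np.linalg.norm(d)
def atz(s,u,v,z,fish=False):
    o,d=ray(s,u,v,fish); return o+d*(z-o[2])/d[2]
def tri(rs):
    A=sum(np.eye(3)-np.outer(d,d) for o,d in rs); b=sum((np.eye(3)-np.outer(d,d))@o for o,d in rs)
    p=np.linalg.solve(A,b); return p,[np.linalg.norm(np.cross(p-o,d)) for o,d in rs]
E
python3 - <<'E'
import numpy as np,cv2
# crops: name, x0,y0 (orig px), 40 wide x 30 high, scale 10
C=[("scene",202,206),("side",282,190),("scene",328,152),("side",173,230)]
out=[]
for n,x,y in C:
    im=np.load(f"pics/{n}0.npz")["pixels"][y:y+30,x:x+40,::-1]
    im=cv2.resize(im,(400,300),interpolation=cv2.INTER_CUBIC)
    for k in range(0,40,10): cv2.putText(im,str(x+k),(k*10,10),0,.35,(0,0,255),1); cv2.line(im,(k*10,12),(k*10,18),(0,0,255),1)
    for k in range(0,30,10): cv2.putText(im,str(y+k),(0,k*10+12),0,.35,(255,0,0),1)
    out.append(im)
cv2.imwrite("pics/c.png",np.vstack([np.hstack(out[:2]),np.hstack(out[2:])]))
E
```

```text
(no output)
```

View pics/c.png

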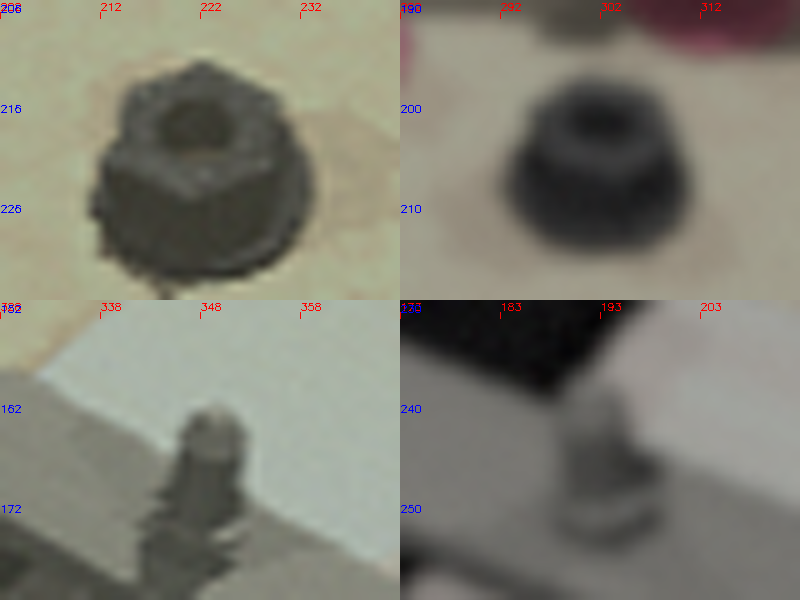

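The nut's bore centre is at scene (221.2,218.2) and side (301.8,201.7). The stud tip is at about scene (349,163), side (191.7,238.3) and wrist (216.3,144.5).

Run:
```python
import numpy as np
from h import *
S={n:dict(np.load(f"pics/{n}0.npz")) for n in ["scene","side","wrist"]}
print("nut top",tri([ray(S["scene"],221.2,218.2),ray(S["side"],301.8,201.7)]), atz(S["scene"],221.2,218.2,.024),atz(S["side"],301.8,201.7,.024))
a,b,c=ray(S["scene"],349,163),ray(S["side"],191.7,238.3),ray(S["wrist"],216.3,144.5,True)
print("nose",tri([a,b]),tri([a,b,c]))
print(atz(S["scene"],349,163,.0873),atz(S["side"],191.7,238.3,.0873),atz(S["wrist"],216.3,144.5,.0873,True))
# stud thread bottom/strap corners by wrist at z=.045
for uv in [(245,181),(245,240),(441,186),(438,244)]: print(atz(S["wrist"],uv[0]/1.5-.17,uv[1]/1.5-.17,.045,True))
```

```text
nut top (array([ 0.4271533 , -0.23841609,  0.02540683]), [np.float64(0.0002549772132271538), np.float64(0.0002549772132270641)]) [ 0.4260766  -0.23773452  0.024     ] [ 0.42777898 -0.23968119  0.024     ]
nose (array([0.58615913, 0.03567881, 0.08741771]), [np.float64(0.0003552268874065776), np.float64(0.00035522688740663883)]) (array([0.58631179, 0.03621185, 0.08721734]), [np.float64(0.0007304028566404667), np.float64(0.00045289145843488323), np.float64(0.0008727056063701292)])
[0.58582107 0.03557806 0.0873    ] [0.58655449 0.03573582 0.0873    ] [0.58680854 0.03696251 0.0873    ]
[0.52084957 0.06077847 0.045     ]
[0.51847536 0.01556457 0.045     ]
[0.66671716 0.0549065  0.045     ]
[0.66543594 0.0114795  0.045     ]
```

```bash
python3 -m crank '[[85,-30,-45,0,0,0,0],[85,-30,-45,0,0,0,0],[85,-30,-45,-10,0,0,0],[85,-30,-45,-20,0,0,0],[85,-30,-45,-20,0,0,0],[85,-30,-45,-20,0,0,0],[85,0,0,0,0,0,0],[85,0,0,0,0,0,0]]'
python3 - <<'E'
from workcell import env
import cv2,numpy as np
s=env.snapshot("wrist"); np.savez("pics/wrist1.npz",**s)
cv2.imwrite("pics/w1.png",cv2.resize(s["pixels"][60:260,140:400,::-1],(780,600),interpolation=cv2.INTER_CUBIC))
print(env.read_state()["qpos"].round(3), env.read_state()["tool_rot"])
E
```

```text
time: 0.95
tool_pos: [0.4633, -0.2421, 0.1697]
tool_rot: [-2.224, -2.217, 0.001]
wrist_force: [1.2, 0.4, 0.0]
opening: 0.993
finger_force: 0.0
[ 0.572  0.412 -0.2    1.856  0.102  0.883  0.323] [-2.22166959e+00 -2.22081084e+00 -1.09984979e-03]
```

View pics/w1.png

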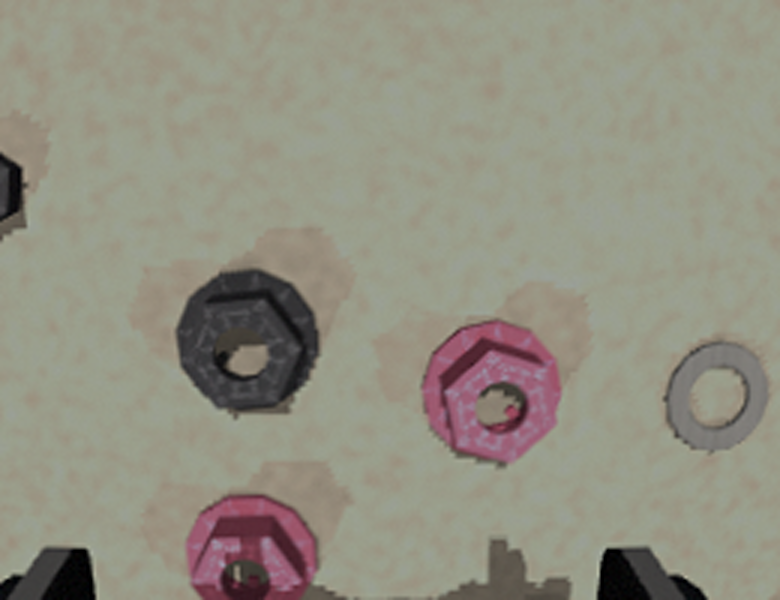

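The picture shows the dark flange nut at about crop (247,345), the washer to its right, and the pink nuts close by (nearest at 490,400 and 245,570). I'll enlarge the nut to get the hex yaw.

Run:
```python
import cv2,numpy as np
im=np.load("pics/wrist1.npz")["pixels"][145:203,192:252,::-1]
im=np.clip((im.astype(float)/140)**.6*255,0,255).astype(np.uint8)
im=cv2.resize(im,(600,580),interpolation=cv2.INTER_CUBIC)
for k in range(0,600,100): cv2.line(im,(k,0),(k,8),(0,0,255),1); cv2.line(im,(0,k),(8,k),(0,0,255),1)
cv2.imwrite("pics/n1.png",im)
```

```text
(no output)
```

View pics/n1.png

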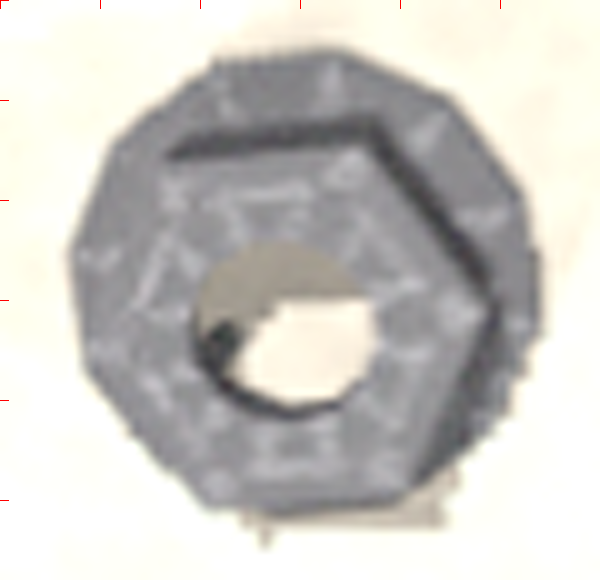

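The hex top corners are at about (168,162), (367,142), (487,312), (408,495) and (210,507) in the 10x crop, and the bore is at (285,327).

Run:
```python
import numpy as np
from h import *
s=dict(np.load("pics/wrist1.npz"))
f=lambda a,b:atz(s,192+(a+.5)/10-.5,145+(b+.5)/10-.5,.024,True)
print("bore",f(285,327))
P=np.array([f(*p) for p in [(168,162),(367,142),(487,312),(408,495),(210,507)]])[:,:2]
print(P, P[[0,1]].mean(0)/2+P[[3,4]].mean(0)/2)
# fit hex r=20.8
r=least_squares(lambda q:np.concatenate([P[i]-q[:2]-.02078*np.array([np.cos(q[2]-i*np.pi/3),np.sin(q[2]-i*np.pi/3)]) for i in range(5)]),[.427,-.238,2.1])
print(r.x,np.degrees(r.x[2]),np.abs(r.fun).max())
for i in range(5):
    d=P[(i+1)%5]-P[i]; print(np.degrees(np.arctan2(d[1],d[0])),np.linalg.norm(d))
from workcell import env
print(env.read_state()["tool_pos"])
```

```text
bore [ 0.4281377  -0.23807972  0.024     ]
[[ 0.41696817 -0.22122467]
 [ 0.43680172 -0.21947336]
 [ 0.44834946 -0.23667561]
 [ 0.44004992 -0.2555745 ]
 [ 0.41979131 -0.25678673]] [ 0.42840278 -0.23826481]
[ 0.42824991 -0.23828535  2.17590486] 124.67016491957186 0.000611467143699515
5.046142992264656 0.019910720141958396
-56.12684483170161 0.020718774083964487
-113.70889847364916 0.02064098350186749
-176.57563912436598 0.020294847139144336
94.53898441872374 0.03567394095419089
[ 0.46456704 -0.2408395   0.17018392]
```

```bash
python3 -m crank '[[58,-4,0,0,0,0,-0.149],[58,-4,0,0,0,0,-0.149],[58,-4,0,0,0,0,-0.149],[58,-4,0,0,0,0,-0.149],[58,-4,0,0,0,0,-0.149],[58,-4,0,0,0,0,-0.149],[58,-4,0,0,0,0,-0.149],[58,-4,0,0,0,0,-0.149],[58,-4,1,0,0,0,-0.149],[58,0,1,0,0,0,-0.148]]' 30;  python3 -m crank '[[58,0,0,-30,0,0,0],[58,0,0,-30,0,0,0],[58,0,0,-30,0,0,0],[58,0,0,0,0,0,0],[58,0,0,0,0,0,0],[58,0,0,0,0,0,0]]'
python3 - <<'E'
from workcell import env
import cv2,numpy as np
from scipy.spatial.transform import Rotation as R
s=env.snapshot("wrist"); np.savez("pics/wrist2.npz",**s)
cv2.imwrite("pics/w2.png",cv2.resize(s["pixels"][:,:,::-1],(768,576),interpolation=cv2.INTER_CUBIC))
st=env.read_state();M=R.from_rotvec(st["tool_rot"]).as_matrix()
print(st["qpos"].round(3),st["tool_pos"]); print(M.round(3), np.degrees(np.arctan2(M[1,1],M[0,1])))
E
```

```text
time: 2.0
tool_pos: [0.4294, -0.2374, 0.1706]
tool_rot: [-3.139, -0.124, -0.002]
wrist_force: [0.4, 0.0, 0.0]
opening: 0.679
finger_force: 0.0
time: 2.6
tool_pos: [0.4296, -0.2391, 0.0816]
tool_rot: [3.138, 0.13, 0.004]
wrist_force: [-0.1, 0.2, 0.4]
opening: 0.681
finger_force: 0.0
[ 0.347  0.496  0.162  2.045 -0.135  0.608 -0.888] [ 0.42950671 -0.239317    0.08170466]
[[ 0.997  0.082  0.003]
 [ 0.083 -0.997 -0.001]
 [ 0.003  0.001 -1.   ]] -85.26778948401146
```

View pics/w2.png

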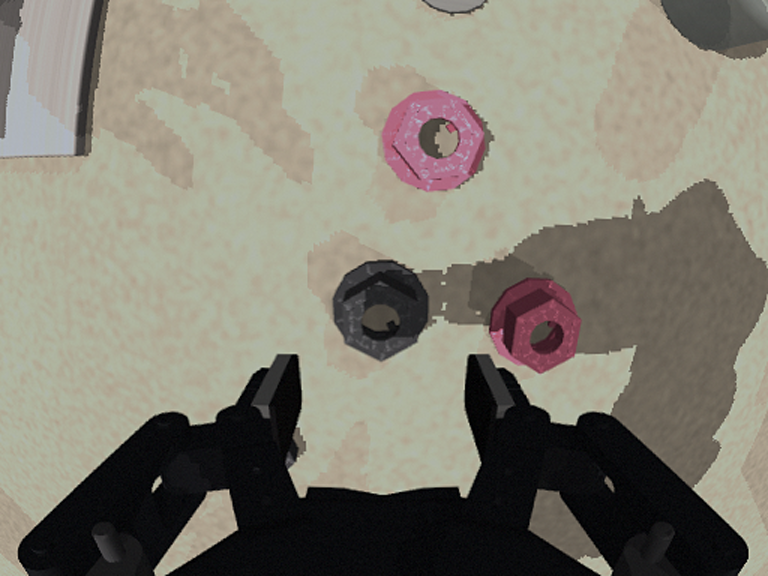

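The dark nut sits between the fingers, with its bore at about (380,318). The dark-red nut is to the right (edge at x≈490 px), the plain nut is at about (293,447), partly hidden, and the pink one is ahead.

Run:
```python
import numpy as np
from h import *
s=dict(np.load("pics/wrist2.npz"))
f=lambda a,b,z:atz(s,a/1.5-.17,b/1.5-.17,z,True).round(4)
print("bore",f(380,318,.024),"corner bot",f(380,360,.024),"flange L/R",f(334,308,.004),f(428,308,.004)," red near flange",f(489,330,.004),"plain",f(295,447,.014),"pads inner",f(300,356,.1),f(466,356,.1))
sc=dict(np.load("pics/scene0.npz")); print("plain scene",atz(sc,313/1.5,284/1.5,.007))
```

```text
bore [ 0.4297 -0.2389  0.024 ] corner bot [ 0.4078 -0.2407  0.024 ] flange L/R [ 0.426  -0.2151  0.004 ] [ 0.4301 -0.2638  0.004 ]  red near flange [ 0.4202 -0.2984  0.004 ] plain [ 0.3421 -0.1964  0.014 ] pads inner [ 0.4425 -0.2136  0.1   ] [ 0.4467 -0.2643  0.1   ]
plain scene [ 0.33133676 -0.18049361  0.007     ]
```

```bash
python3 -m crank '[[58,0,0,-25,0,0,0],[58,0,0,-25,0,0,0],[58,0,0,-15,0,0,0],[58,0,0,-8,0,0,0],[58,0,0,0,0,0,0],[58,0,0,0,0,0,0]]'; python3 -m crank '[[30,0,0,0,0,0,0],[30,0,0,0,0,0,0],[30,0,0,0,0,0,0],[30,0,0,0,0,0,0],[30,0,0,0,0,0,0],[30,0,0,0,0,0,0],[30,0,0,0,0,0,0],[30,0,0,0,0,0,0]]' 40
```

```text
time: 3.25
tool_pos: [0.4288, -0.2395, 0.008]
tool_rot: [3.138, 0.128, 0.002]
wrist_force: [-0.6, -1.0, 0.0]
opening: 0.68
finger_force: 0.0
time: 4.05
tool_pos: [0.4288, -0.2394, 0.0083]
tool_rot: [3.138, 0.128, 0.003]
wrist_force: [-0.7, 0.6, 6.8]
opening: 0.409
finger_force: 39.8
```

Opening 35 mm at 40 N, so the flats are gripped. Next I'll lift and carry it towards the stud.

```bash
python3 -m crank '[[30,0,0,10,0,0,0],[30,0,0,30,0,0,0],[30,0,0,40,0,0,0],[30,0,0,40,0,0,0],[30,0,0,20,0,0,0],[30,15,25,5,0,0,0],[30,15,25,0,0,0,0],[30,15,25,0,0,0,0],[30,15,25,0,0,0,0],[30,15,25,0,0,0,0]]'; python3 -m crank '[[30,15,25,0,0,0,0],[30,15,25,0,0,0,0],[30,15,25,0,0,0,0],[30,15,25,0,0,0,0],[30,15,25,0,0,0,0],[30,5,15,0,0,0,0],[30,0,5,0,0,0,0],[30,0,0,0,0,0,0],[30,0,0,0,0,0,0],[30,0,0,0,0,0,0]]'
```

```text
time: 5.05
tool_pos: [0.5034, -0.1132, 0.1531]
tool_rot: [3.139, 0.128, 0.001]
wrist_force: [0.7, -0.5, -1.0]
opening: 0.414
finger_force: 40.7
time: 6.05
tool_pos: [0.5827, 0.029, 0.1524]
tool_rot: [3.138, 0.125, -0.0]
wrist_force: [-0.6, 0.6, -1.5]
opening: 0.412
finger_force: 40.7
```

```bash
python3 -m crank '[[30,2,4,-15,0,0,0],[30,2,3,-15,0,0,0],[30,0,0,-12,0,0,0],[30,0,0,0,0,0,0],[30,0,0,0,0,0,0],[30,0,0,0,0,0,0]]'
python3 - <<'E'
import numpy as np,cv2
from workcell import env
C=[("scene",325,135),("side",165,205)]
out=[]
for n,x,y in C:
    s=env.snapshot(n); np.savez(f"pics/{n}3.npz",**s)
    im=cv2.resize(s["pixels"][y:y+60,x:x+40,::-1],(400,600),interpolation=cv2.INTER_CUBIC)
    im=np.clip((im/255.)**.6*255,0,255).astype(np.uint8)
    for k in range(0,60,10): cv2.putText(im,str(y+k),(0,k*10+5),0,.35,(255,0,0),1)
    for k in range(0,40,10): cv2.putText(im,str(x+k),(k*10,10),0,.35,(0,0,255),1)
    out.append(im)
cv2.imwrite("pics/c3.png",np.hstack(out)); st=env.read_state(); print(st["qpos"].round(3),st["tool_pos"],st["wrist_force"])
E
```

```text
time: 6.65
tool_pos: [0.5876, 0.0373, 0.1108]
tool_rot: [3.139, 0.127, 0.002]
wrist_force: [0.3, -0.5, -1.2]
opening: 0.416
finger_force: 40.6
[-0.206  0.572  0.159  1.762 -0.118  0.816 -1.481] [0.58760276 0.03757944 0.11091096] [-0.14711866 -0.25649005 -1.14781468]
```

View pics/c3.png

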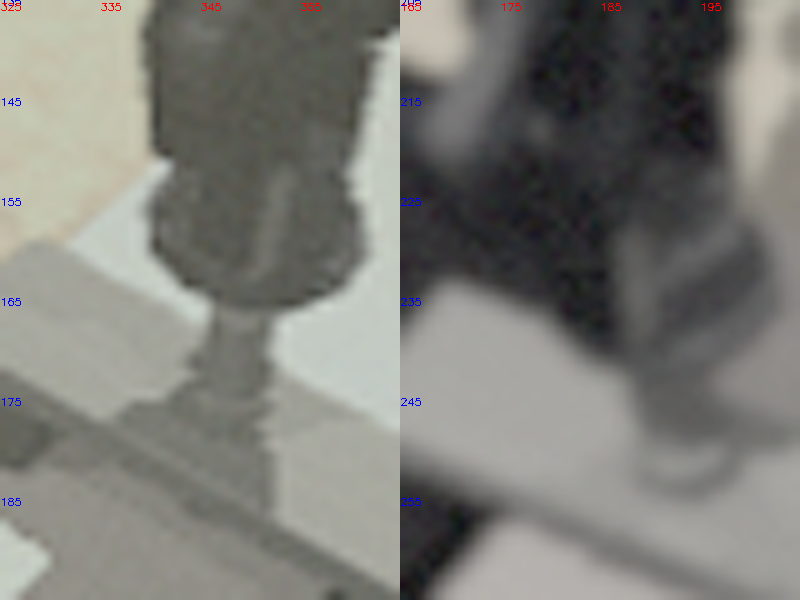

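The nut hangs above the stud: scene flange edges at x≈339.2 and 361.2, with the nose below at 345.3–351.8 (y≈170). In the side view the flange's right edge is at ≈202 and the stud is at about 188.5–197 (y≈243). I'll compare these with projected models.

```bash
cat >> h.py <<'E'
def proj(s,p):
    T=np.array(s["T"]); q=T[:3,:3].T@(np.asarray(p)-T[:3,3])
    return np.array([s["cx"]+s["fx"]*q[0]/-q[2], s["cy"]-s["fy"]*q[1]/-q[2]])
def circ(s,c,r):
    return np.array([proj(s,np.array(c)+r*np.array([np.cos(a),np.sin(a),0])) for a in np.linspace(0,6.283,73)])
E
python3 - <<'E'
import numpy as np
from h import *
for n in ["scene","side"]:
    s=dict(np.load(f"pics/{n}3.npz"))
    for z in (.1026,.1046):
        c=circ(s,[.5876,.0375,z],.025); print(n,z,"flange x",c[:,0].min(),c[:,0].max(),"y",c[:,1].min(),c[:,1].max())
    for z in (.0873,.078,.068,.060):
        c=circ(s,[.5863,.036,z],.008 if z<.08 else .0035); print(n,"stud",z,"x",c[:,0].min(),c[:,0].max(),"y",c[:,1].mean())
    print("shift per mm x,y",proj(s,[.587,.037,.08])-proj(s,[.586,.037,.08]),proj(s,[.587,.037,.08])-proj(s,[.587,.036,.08]))
E
```

```text
scene 0.1026 flange x 340.15678061599283 362.06337097045355 y 150.7327189803967 165.7683834395666
scene 0.1046 flange x 340.2717773876109 362.2111822673769 y 150.1027970866245 165.139800711837
scene stud 0.0873 x 347.75646008068514 350.78876141850304 y 163.00080638120534
scene stud 0.078 x 345.2460793672277 352.12972101054163 y 165.85633685100748
scene stud 0.068 x 344.6486732990693 351.48213218284855 y 168.8668845375291
scene stud 0.06 x 344.17685390245595 350.9706901239722 y 171.24452852940763
shift per mm x,y [0.36901508 0.18725256] [ 0.2223312  -0.23489223]
side 0.1026 flange x 178.42372086337045 201.8381486829283 y 225.50495841125627 242.7030302078588
side 0.1046 flange x 178.31335757757455 201.76161080722324 y 224.874467885872 242.071877531096
side stud 0.0873 x 190.1176337028781 193.3570837329026 y 238.4136545279517
side stud 0.078 x 188.47287768303113 195.82857847160923 y 241.26042573133913
side stud 0.068 x 188.939601630172 196.2435827641939 y 244.28241981105435
side stud 0.06 x 189.3083361266018 196.57146218960528 y 246.66996348662795
shift per mm x,y [-0.39483716 -0.14322933] [-0.23748775  0.31230853]
```

```bash
python3 -m crank '[[30,-0.6,-1.8,-4,0,0,0],[30,0,0,-4,0,0,0],[30,0,0,-4,0,0,0],[30,0,0,-3,0,0,0],[30,0,0,-2,0,0,0],[30,0,0,0,0,0,0],[30,0,0,0,0,0,0],[30,0,0,0,0,0,0]]'; python3 -m crank '[[30,0,0,-1,0,0,0],[30,0,0,-1,0,0,0],[30,0,0,-1,0,0,0],[30,0,0,0,0,0,0],[30,0,0,0,0,0,0]]'
```

```text
time: 7.55
tool_pos: [0.5867, 0.036, 0.0933]
tool_rot: [-3.139, -0.128, -0.0]
wrist_force: [-0.3, -0.2, -1.0]
opening: 0.414
finger_force: 40.6
time: 8.05
tool_pos: [0.5866, 0.036, 0.0901]
tool_rot: [-3.139, -0.128, -0.0]
wrist_force: [0.6, -0.5, -1.5]
opening: 0.411
finger_force: 40.6
```

```bash
python3 -m crank '[[30,0,0,-1,0,0,0],[30,0,0,-1,0,0,0],[30,0,0,-1,0,0,0],[30,0,0,0,0,0,0],[30,0,0,0,0,0,0]]';python3 -m crank '[[30,0,0,-1,0,0,0],[30,0,0,-1,0,0,0],[30,0,0,0,0,0,0],[30,0,0,0,0,0,0]]'
```

```text
time: 8.55
tool_pos: [0.5872, 0.0363, 0.0872]
tool_rot: [-3.139, -0.129, -0.002]
wrist_force: [2.2, 1.1, -0.3]
opening: 0.408
finger_force: 40.7
time: 8.95
tool_pos: [0.5872, 0.0364, 0.0853]
tool_rot: [-3.139, -0.129, -0.002]
wrist_force: [4.3, 2.5, -0.5]
opening: 0.409
finger_force: 40.8
```

```bash
python3 -m crank '[[30,0.6,0.4,0,0,0,0],[30,0.4,0.2,0,0,0,0],[30,0,0,0,0,0,0],[30,0,0,0,0,0,0]]';python3 -m crank '[[30,0,0,-1,0,0,0],[30,0,0,-1,0,0,0],[30,0,0,-1,0,0,0],[30,0,0,-1,0,0,0],[30,0,0,0,0,0,0],[30,0,0,0,0,0,0]]'
```

```text
time: 9.35
tool_pos: [0.5874, 0.0365, 0.0851]
tool_rot: [3.139, 0.128, -0.001]
wrist_force: [2.3, 2.3, 0.5]
opening: 0.41
finger_force: 40.8
time: 9.95
tool_pos: [0.5874, 0.0365, 0.0809]
tool_rot: [3.139, 0.128, -0.001]
wrist_force: [1.2, 0.4, -1.0]
opening: 0.406
finger_force: 40.7
```

```bash
python3 -m crank '[[30,0.4,0.2,-1.5,0,0,0],[30,0,0,-1.5,0,0,0],[30,0,0,-1.5,0,0,0],[30,0,0,-1.5,0,0,0],[30,0,0,-1.5,0,0,0],[30,0,0,-1.5,0,0,0],[30,0,0,0,0,0,0],[30,0,0,0,0,0,0]]';python3 -m crank '[[30,0,0,-1,0,0,0],[30,0,0,-1,0,0,0],[30,0,0,-1,0,0,0],[30,0,0,0,0,0,0],[30,0,0,0,0,0,0]]'
```

```text
time: 10.75
tool_pos: [0.5879, 0.0367, 0.0721]
tool_rot: [3.139, 0.128, -0.0]
wrist_force: [0.1, -0.8, -2.0]
opening: 0.411
finger_force: 40.7
time: 11.25
tool_pos: [0.588, 0.0368, 0.0691]
tool_rot: [-3.139, -0.128, 0.0]
wrist_force: [0.1, -0.3, -0.9]
opening: 0.411
finger_force: 40.7
```

```bash
python3 -m crank '[[30,0,0,-1,0,0,0],[30,0,0,-1,0,0,0],[30,0,0,0,0,0,0],[30,0,0,0,0,0,0]]'
```

```text
time: 11.65
tool_pos: [0.588, 0.0368, 0.0671]
tool_rot: [-3.139, -0.128, 0.0]
wrist_force: [-0.6, -0.2, -1.0]
opening: 0.41
finger_force: 40.7
```

```bash
python3 -m crank '[[30,0,0,-1,0,0,0],[30,0,0,0,0,0,0],[30,0,0,0,0,0,0]]'; python3 -m crank '[[30,0,0,-1,0,0,0],[30,0,0,0,0,0,0],[30,0,0,0,0,0,0]]';python3 -m crank '[[30,0,0,-0.5,0,0,0],[30,0,0,0,0,0,0],[30,0,0,0,0,0,0]]'
```

```text
time: 11.95
tool_pos: [0.588, 0.0368, 0.0661]
tool_rot: [-3.139, -0.128, 0.0]
wrist_force: [-0.5, 0.1, -1.0]
opening: 0.417
finger_force: 40.7
time: 12.25
tool_pos: [0.588, 0.0368, 0.0651]
tool_rot: [-3.139, -0.128, 0.0]
wrist_force: [-0.2, -0.8, -1.7]
opening: 0.411
finger_force: 40.7
time: 12.55
tool_pos: [0.588, 0.0368, 0.0646]
tool_rot: [-3.139, -0.128, 0.0]
wrist_force: [-0.0, 0.6, -1.4]
opening: 0.405
finger_force: 40.7
```

```bash
for i in 1 2; do :; done; python3 -m crank '[[30,0,0,-0.7,0,0,0],[30,0,0,0,0,0,0],[30,0,0,0,0,0,0]]'; python3 -m crank '[[30,0,0,-0.7,0,0,0],[30,0,0,0,0,0,0],[30,0,0,0,0,0,0]]'
```

```text
time: 12.85
tool_pos: [0.588, 0.0368, 0.0639]
tool_rot: [-3.139, -0.128, 0.0]
wrist_force: [0.0, 0.3, -1.9]
opening: 0.414
finger_force: 40.7
time: 13.15
tool_pos: [0.588, 0.0368, 0.0632]
tool_rot: [-3.139, -0.128, 0.0]
wrist_force: [0.6, -0.4, -2.2]
opening: 0.414
finger_force: 40.7
```

```bash
python3 -m crank '[[30,0,0,-1,0,0,0],[30,0,0,0,0,0,0],[30,0,0,0,0,0,0]]'; python3 -m crank '[[30,0,0,-1,0,0,0],[30,0,0,0,0,0,0],[30,0,0,0,0,0,0]]'
```

```text
time: 13.45
tool_pos: [0.588, 0.0368, 0.0622]
tool_rot: [-3.139, -0.128, 0.0]
wrist_force: [-1.0, 0.3, -0.8]
opening: 0.409
finger_force: 40.7
time: 13.75
tool_pos: [0.5879, 0.0368, 0.0612]
tool_rot: [-3.139, -0.128, 0.0]
wrist_force: [-0.5, 0.1, -1.1]
opening: 0.411
finger_force: 40.7
```

```bash
python3 -m crank '[[30,0,0,-1,0,0,0],[30,0,0,0,0,0,0],[30,0,0,0,0,0,0]]'; python3 -m crank '[[30,0,0,-1,0,0,0],[30,0,0,0,0,0,0],[30,0,0,0,0,0,0]]';  python3 -m crank '[[30,0,0,-0.7,0,0,0],[30,0,0,0,0,0,0],[30,0,0,0,0,0,0]]'
```

```text
time: 14.05
tool_pos: [0.588, 0.0368, 0.0602]
tool_rot: [-3.139, -0.129, 0.0]
wrist_force: [0.5, -0.6, -1.4]
opening: 0.411
finger_force: 40.7
time: 14.35
tool_pos: [0.588, 0.0368, 0.0592]
tool_rot: [-3.139, -0.128, 0.0]
wrist_force: [-0.6, 0.1, -0.4]
opening: 0.407
finger_force: 40.7
time: 14.65
tool_pos: [0.588, 0.0368, 0.0585]
tool_rot: [-3.139, -0.128, 0.0]
wrist_force: [-0.2, 0.1, -1.4]
opening: 0.408
finger_force: 40.7
```

```bash
python3 -m crank '[[30,0,0,-0.5,0,0,0],[30,0,0,0,0,0,0],[30,0,0,0,0,0,0]]'; python3 -m crank '[[30,0,0,-0.5,0,0,0],[30,0,0,0,0,0,0],[30,0,0,0,0,0,0]]';  python3 -m crank '[[30,0,0,-0.5,0,0,0],[30,0,0,0,0,0,0],[30,0,0,0,0,0,0]]'
```

```text
time: 14.95
tool_pos: [0.588, 0.0368, 0.058]
tool_rot: [-3.139, -0.128, 0.0]
wrist_force: [0.1, 0.1, -1.7]
opening: 0.413
finger_force: 40.7
time: 15.25
tool_pos: [0.588, 0.0368, 0.0575]
tool_rot: [-3.139, -0.128, -0.0]
wrist_force: [-0.2, 0.2, -2.1]
opening: 0.41
finger_force: 40.7
time: 15.55
tool_pos: [0.588, 0.0368, 0.0571]
tool_rot: [-3.139, -0.128, -0.0]
wrist_force: [0.3, -0.7, -1.1]
opening: 0.408
finger_force: 40.7
```

```bash
python3 -m crank '[[30,0,0,-0.5,0,0,0],[30,0,0,0,0,0,0],[30,0,0,0,0,0,0]]'; python3 -m crank '[[30,0,0,-0.4,0,0,0],[30,0,0,0,0,0,0],[30,0,0,0,0,0,0]]'
```

```text
time: 15.85
tool_pos: [0.5881, 0.0368, 0.0569]
tool_rot: [-3.139, -0.128, -0.001]
wrist_force: [-1.0, -1.2, 4.6]
opening: 0.415
finger_force: 41.2
time: 16.15
tool_pos: [0.5881, 0.0368, 0.0568]
tool_rot: [-3.139, -0.128, -0.001]
wrist_force: [-2.0, 0.7, 7.3]
opening: 0.408
finger_force: 41.7
```

The nut was already over an entry gap and went down to 3.6 mm above the seat with 5–7 N of contact. Joint 7 has only about 80° of clockwise travel left, so I'll regrip 120° further round.

```bash
python3 -m crank '[[30,0,0,0.5,0,0,0],[30,0,0,0,0,0,0],[60,0,0,0,0,0,0],[60,0,0,0,0,0,0],[60,0,0,0,0,0,0],[60,0,0,1,0,0,0],[60,0,0,0,0,0,0],[60,0,0,0,0,0,0.1496],[60,0,0,0,0,0,0.1496],[60,0,0,0,0,0,0.1496]]'; python3 -m crank '[[60,0,0,0,0,0,0.1496],[60,0,0,0,0,0,0.1496],[60,0,0,0,0,0,0.1496],[60,0,0,0,0,0,0.1496],[60,0,0,0,0,0,0.1496],[60,0,0,0,0,0,0.1496],[60,0,0,0,0,0,0.1496],[60,0,0,0,0,0,0.1496],[60,0,0,0,0,0,0.1496],[60,0,0,0,0,0,0.1496]]'; python3 -m crank '[[60,0,0,0,0,0,0.1496],[60,0,0,0,0,0,0],[60,0,0,0,0,0,0]]'
python3 - <<'E'
from workcell import env
import numpy as np,cv2
from scipy.spatial.transform import Rotation as R
st=env.read_state();M=R.from_rotvec(st["tool_rot"]).as_matrix();print(st["qpos"].round(3),st["tool_pos"],np.degrees(np.arctan2(M[1,1],M[0,1])),M[:,2].round(4))
out=[]
for n,x,y in [("scene",315,125),("side",160,200)]:
    s=env.snapshot(n); im=cv2.resize(s["pixels"][y:y+75,x:x+50,::-1],(400,600),interpolation=cv2.INTER_CUBIC)
    out.append(np.clip((im/255.)**.6*255,0,255).astype(np.uint8))
cv2.imwrite("pics/c4.png",np.hstack(out))
E
```

```text
time: 17.15
tool_pos: [0.5881, 0.0369, 0.0577]
tool_rot: [3.029, 0.833, 0.0]
wrist_force: [-1.2, 0.2, 0.2]
opening: 0.701
finger_force: 0.0
time: 18.15
tool_pos: [0.5881, 0.0366, 0.0577]
tool_rot: [1.654, 2.671, -0.0]
wrist_force: [0.4, -0.0, 0.4]
opening: 0.698
finger_force: 0.0
time: 18.45
tool_pos: [0.588, 0.0366, 0.0576]
tool_rot: [-1.465, -2.779, -0.0]
wrist_force: [-0.0, 0.6, 0.3]
opening: 0.7
finger_force: 0.0
[ 0.184  0.669 -0.463  1.803  0.411  0.766  0.108] [0.58801675 0.03657335 0.05758681] 34.41650226943077 [-1.e-04  2.e-04 -1.e+00]
```

View pics/c4.png

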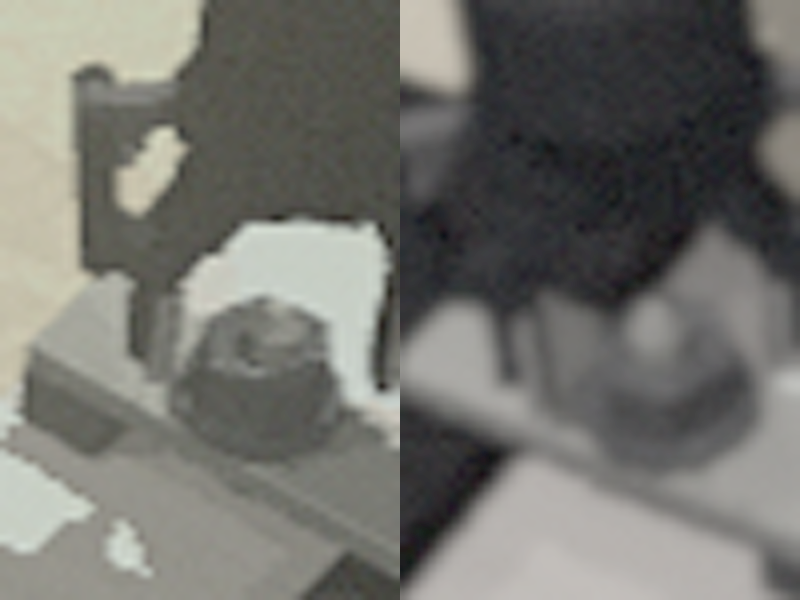

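The nut sits low and level on the stud (left crop about (260,390)), with the open fingers clear on both sides. I'll regrip and turn clockwise.

```bash
python3 -m crank '[[30,0,0,0.5,0,0,0],[30,0,0,0,0,0,0],[30,0,0,0,0,0,0],[30,0,0,0,0,0,0],[30,0,0,0,0,0,0],[30,0,0,0,0,0,0]]' 30; python3 -m crank '[[30,0,0,-0.1,0,0,-0.05],[30,0,0,-0.1,0,0,-0.05],[30,0,0,-0.1,0,0,-0.05],[30,0,0,-0.1,0,0,-0.05],[30,0,0,0,0,0,0]]'
```

```text
time: 19.15
tool_pos: [0.5882, 0.037, 0.0584]
tool_rot: [1.458, 2.782, 0.001]
wrist_force: [0.4, 0.3, 3.9]
opening: 0.411
finger_force: 33.4
time: 19.65
tool_pos: [0.5883, 0.0363, 0.058]
tool_rot: [1.73, 2.621, -0.0]
wrist_force: [0.4, -0.5, 4.8]
opening: 0.411
finger_force: 33.5
```

```bash
python3 -m crank '[[30,0,0,-0.1,0,0,-0.05],[30,0,0,-0.1,0,0,-0.05],[30,0,0,-0.1,0,0,-0.05],[30,0,0,-0.1,0,0,-0.05],[30,0,0,-0.1,0,0,-0.05],[30,0,0,-0.1,0,0,-0.05],[30,0,0,0,0,0,0]]'; python3 -c "
from workcell import env; print(env.read_state()['torque'].round(2))"
```

```text
time: 20.35
tool_pos: [0.5881, 0.0362, 0.0573]
tool_rot: [2.101, 2.335, -0.001]
wrist_force: [-0.2, -1.3, 4.8]
opening: 0.408
finger_force: 33.6
[-0.52  0.09  0.03]
```

```bash
python3 -m crank '[[30,0,0,-0.1,0,0,-0.05],[30,0,0,-0.1,0,0,-0.05],[30,0,0,-0.1,0,0,-0.05],[30,0,0,-0.1,0,0,-0.05],[30,0,0,-0.1,0,0,-0.05],[30,0,0,-0.1,0,0,-0.05],[30,0,0,-0.1,0,0,-0.05],[30,0,0,-0.1,0,0,-0.05],[30,0,0,0,0,0,0]]'; python3 -c "
from workcell import env; print(env.read_state()['torque'].round(2))"
```

```text
time: 21.25
tool_pos: [0.5882, 0.0372, 0.0564]
tool_rot: [-2.522, -1.873, -0.001]
wrist_force: [0.3, -0.6, 4.9]
opening: 0.413
finger_force: 33.5
[ 0.05 -0.09 -0.04]
```

```bash
python3 -m crank '[[30,0,0,-0.1,0,0,-0.05],[30,0,0,-0.1,0,0,-0.05],[30,0,0,-0.1,0,0,-0.05],[30,0,0,-0.1,0,0,-0.05],[30,0,0,-0.1,0,0,-0.05],[30,0,0,-0.1,0,0,-0.05],[30,0,0,0,0,0,0]]'; python3 -c "
from workcell import env; s=env.read_state();print(s['torque'].round(2),s['qpos'].round(2))"
```

```text
time: 21.95
tool_pos: [0.5882, 0.0371, 0.0558]
tool_rot: [2.773, 1.476, 0.001]
wrist_force: [-0.8, -0.3, 5.4]
opening: 0.415
finger_force: 33.5
[ 0.02 -0.01 -0.02] [-0.03  0.64 -0.12  1.81  0.11  0.7  -0.8 ]
```

```bash
python3 -m crank '[[30,0,0,-0.1,0,0,-0.05],[30,0,0,-0.1,0,0,-0.05],[30,0,0,-0.1,0,0,-0.05],[30,0,0,-0.1,0,0,-0.05],[30,0,0,0,0,0,0]]'; python3 -c "
from workcell import env; s=env.read_state();print(s['torque'].round(2))"; python3 -m crank '[[30,0,0,-0.1,0,0,-0.05],[30,0,0,-0.1,0,0,-0.05],[30,0,0,0,0,0,0]]'; python3 -c "
from workcell import env; s=env.read_state();print(s['torque'].round(2))"
```

```text
time: 22.45
tool_pos: [0.5882, 0.0369, 0.0554]
tool_rot: [2.907, 1.192, 0.0]
wrist_force: [-0.2, -0.4, 5.3]
opening: 0.413
finger_force: 33.6
[ 0.05 -0.07 -0.02]
time: 22.75
tool_pos: [0.5882, 0.0367, 0.0553]
tool_rot: [2.962, 1.045, 0.001]
wrist_force: [-0.6, -0.6, 5.1]
opening: 0.409
finger_force: 33.7
[-0.15 -0.04 -0.02]
```

```bash
python3 -m crank '[[30,0,0,-0.1,0,0,-0.05],[30,0,0,-0.1,0,0,-0.05],[30,0,0,0,0,0,0]]'; python3 -c "
from workcell import env; s=env.read_state();print(s['torque'].round(2))"
```

```text
time: 23.05
tool_pos: [0.5882, 0.0361, 0.0552]
tool_rot: [3.011, 0.895, 0.0]
wrist_force: [-0.4, -0.5, 6.3]
opening: 0.413
finger_force: 33.8
[-0.4   0.06  0.  ]
```

```bash
for i in 1; do python3 -m crank '[[30,0,0,-0.1,0,0,-0.05],[30,0,0,-0.1,0,0,-0.05],[30,0,0,0,0,0,0]]'; python3 -c "
from workcell import env; s=env.read_state();print(s['torque'].round(2))"; done; python3 -m crank '[[30,0,0,-0.1,0,0,-0.05],[30,0,0,-0.1,0,0,-0.05],[30,0,0,0,0,0,0]]'; python3 -c "
from workcell import env; s=env.read_state();print(s['torque'].round(2))"
```

```text
time: 23.35
tool_pos: [0.588, 0.0359, 0.0551]
tool_rot: [3.051, 0.743, -0.0]
wrist_force: [-0.6, -1.9, 8.0]
opening: 0.413
finger_force: 34.0
[-0.52  0.35 -0.01]
time: 23.65
tool_pos: [0.5878, 0.0357, 0.055]
tool_rot: [3.085, 0.59, -0.001]
wrist_force: [-1.2, -2.0, 10.0]
opening: 0.414
finger_force: 34.2
[-0.57  0.57 -0.04]
```

```bash
python3 -m crank '[[30,0.2,0.5,0.1,0,0,-0.05],[30,0,0.3,0,0,0,-0.05],[30,0,0,0,0,0,0]]'; python3 -c "
from workcell import env; s=env.read_state();print(s['torque'].round(2))"; python3 -m crank '[[30,0,0,0,0,0,-0.05],[30,0,0,0,0,0,-0.05],[30,0,0,0,0,0,0]]'; python3 -c "
from workcell import env; s=env.read_state();print(s['torque'].round(2),s['qpos'].round(2))"
```

```text
time: 23.95
tool_pos: [0.5879, 0.0359, 0.055]
tool_rot: [3.11, 0.434, -0.001]
wrist_force: [-1.8, -2.8, 9.9]
opening: 0.412
finger_force: 34.1
[-0.78  0.59 -0.03]
time: 24.25
tool_pos: [0.5878, 0.0359, 0.055]
tool_rot: [3.128, 0.278, -0.001]
wrist_force: [-1.7, -3.5, 10.1]
opening: 0.409
finger_force: 34.1
[-0.77  0.59 -0.02] [-0.18  0.64  0.12  1.81 -0.11  0.7  -1.4 ]
```

Turning with z held gives no pull-down and the height stays at about 0.2 mm above the seat, so the flange bears on the strap. I'll unload, release and lift away, then check.

```bash
python3 -m crank '[[30,0,0.3,0.2,0,0,0],[30,0,0,0,0,0,0],[60,0,0,0,0,0,0],[60,0,0,0,0,0,0],[60,0,0,0,0,0,0],[60,0,0,0,0,0,0],[60,0,0,15,0,0,0],[60,0,0,25,0,0,0],[60,0,0,30,0,0,0],[60,0,0,30,0,0,0]]'; python3 -m crank '[[60,0,-40,30,0,0,0],[60,-10,-40,30,0,0,0],[60,-10,-40,0,0,0,0],[60,-10,-40,0,0,0,0],[60,0,-30,0,0,0,0],[60,0,0,0,0,0,0],[60,0,0,0,0,0,0]]'
python3 - <<'E'
from workcell import env
import numpy as np,cv2
from h import *
out=[]
for n,x,y in [("scene",322,145),("side",170,220)]:
    s=env.snapshot(n); np.savez(f"pics/{n}5.npz",**s); im=cv2.resize(s["pixels"][y:y+50,x:x+40,::-1],(400,500),interpolation=cv2.INTER_CUBIC)
    im=np.clip((im/255.)**.6*255,0,255).astype(np.uint8)
    for gap,col in ((0,(0,255,0)),(.003,(0,0,255))):
        for r,z in ((.025,.045),(.0035,.0873)):
            if z>.08 and gap: continue
            c=circ(s,[.5876,.0363,z+gap],r); c=((c-[x,y]+.5)*10-.5).astype(np.int32); cv2.polylines(im,[c],True,col,1)
    out.append(im)
cv2.imwrite("pics/c5.png",np.hstack(out))
E
```

```text
time: 25.25
tool_pos: [0.5878, 0.038, 0.1556]
tool_rot: [-3.129, -0.277, 0.002]
wrist_force: [0.2, 0.5, -0.5]
opening: 0.701
finger_force: 0.0
time: 25.95
tool_pos: [0.5582, -0.1517, 0.2141]
tool_rot: [-3.129, -0.274, 0.0]
wrist_force: [0.3, 0.6, -0.7]
opening: 0.706
finger_force: 0.0
```

View pics/c5.png

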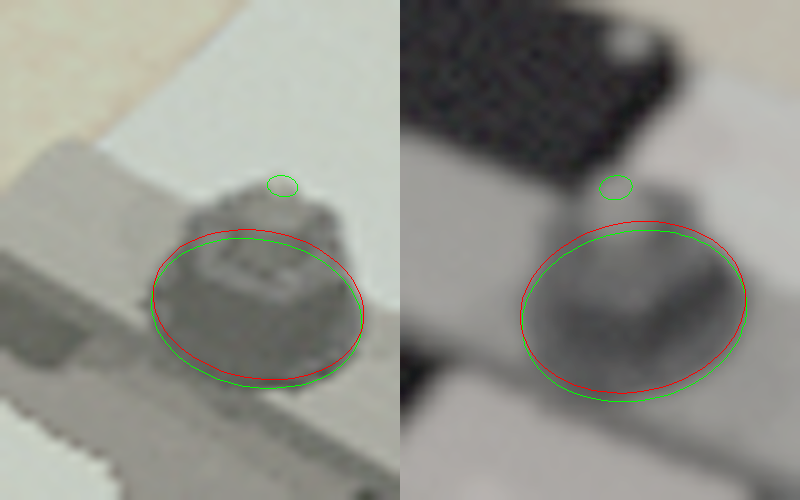

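The flange's lower edge in the scene view (about (265,390) in the crop) lies on or just below the zero-gap outline, and the nut is level. The robot is clear, so I'm handing in.

```bash
python3 -c "
from workcell import env; print(env.finish_job())"
```

```text
the job is handed in; nothing more can be done
None
```

I put the flange nut on the stud, ran it down clockwise until its flange bore on the strap, then released it and handed the job in at about 26 s; no verdict came back, and no back-off was needed because it was already over an entry gap.

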